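Sort the counted coin rolls into their trays

ROBOT

A 6-joint arm with a two-finger parallel gripper is mounted at the origin on the work surface. World frame = base frame: x ahead of the robot, y to its left, z up, the work surface at z = 0. Lengths are in m, angles in rad, forces in N, time in s.
With the tool pointing down it reaches from about 0.275 to 0.75 m from the base axis. Payload 10.2 kg.
Tool frame: the origin (TCP) lies midway between the tips of the shut fingers; the grasp point (between the pads) lies 19 mm behind it; z points along the fingers, x is the direction in which the jaws open and shut, and the axes are right-handed (so a half turn about z gives the same grasp; the last joint's range is limited). The gripper opens to 88 mm and grips with 3 to 60 N. Pads are 18 mm wide; open, the fingers measure 123 mm over their backs; the gripper's body (75 mm by 187 mm) begins 45 mm behind the grasp point.
Start: joints at [-0.223, 0.313, 1.498, -0, 1.331, -0.223], TCP at [0.525, -0, 0.21] pointing down, gripper open.
Joint ranges: [-2.94, 2.94], [-0.97, 2.17], [0.19, 2.56], [-1.23, 4.37], [0.02, 3.11], [-2.88, 2.88]. Speed limits (rad/s): [2.39, 2.39, 3.01, 3.14, 3.14, 3.14].

INTERFACE

Orientations are given as a rotation vector (axis times angle).
In Python, from rig import r gives the robot as it stands.
- The arm moves only by the tool jog_arm, never from a script. Its argument "rows" is a list of rows, each a list of 2 entries, a list of its own where there are three numbers: the shift along the tool's x, y, z in m, then the turn, a rotation vector about the tool's x, y, z in rad. A call has exactly 10 rows; each row shifts and turns the commanded pose from where the row before left it, along the tool's axes as they then stand; what a row does not reach is not made up. A row lasts 1/10 s, in which the tool goes at most 50 mm and 8.59 degrees, less where a joint would pass 70% of its speed; a pose out of reach is approached as far as the arm can. A call with a gripper value outside its range is refused whole. "hand" is the finger opening in m, from 0 to 0.0881, set as the call begins (left out, the last holds). The fingers move at their own pace and stop on an object; "force" is the grip in N (left out, the last holds). Time passes only in rows, so rows that do not move let the fingers close, or fill a call up. It gives the time, the measured TCP pose, the force and the opening at its end, in the units of the state.
- r.observe(): the state, without advancing time (a new reading comes with each control period).
- r.camera(name): name is "scene" or "side" or "wrist"; returns the picture (400x640x3 uint8, red, green, blue); there is no depth.
- r.camera_params(name): a dict with "fx", "fy", "cx", "cy" (pixels), "T" (4x4, takes a point from camera to world coordinates); the wrist camera has in their place "T_tool_cam" (4x4, takes a point from camera to tool coordinates, whose origin is the TCP and whose axes are the tool frame's). Camera axes: x right, y down, z forward; pixel columns grow to the right and rows downward; lengths in m; the calibration is good to about 2 mm. A picture is of the moment at which its call begins: read the wrist's pose just before it. camera_params takes no time and is no camera call.
- r.close_job(): hands the job in, once; it reports no verdict.
The state is a dict: "clock": time; "joint_positions": joint angles; "joint_vel": joint speeds; "joint_efforts": joint torques, N m; "ee_pos": TCP position; "ee_rot": TCP orientation; "wrist_force": force on the tool from outside, world axes, zero at the start; "ft_torque": the same for the moment, N m; "finger_gap": finger opening in m.
Only numpy, scipy, OpenCV 4.12 (cv2) and the standard library are available. Lean on these libraries where they do the work, as an engineer would, in place of code of your own. Each camera call takes 0.05 s, during which the arm holds its last target. There are 200 camera calls.

TASK

Clear the four loose paper-wrapped coin rolls off the counting table: put each one away in the grey tray that already holds rolls of the same length and thickness, lying flat in one of that tray's free channels, parallel to the rolls already there. Set them down rather than dropping them, as the paper bursts, and leave the two small collecting boxes standing where they are.

Things in the scene. Friction and masses are not known exactly. Their poses are not given: they have to be found in the camera images.
- tray_stubby: Shallow grey open tray, 168 x 74 x 18 mm, fixed; two packed rolls 28 x 50 mm at its far (+x) end. Origin: middle of underside, x along its length, z up. Inside 160 x 66, floor at z 3, near wall 12 high, sides 16 (all mm). Channels along y, centred at x -64, -32, 0 (free), 32, 64 (filled); 4 mm high ribs between them. A roll lies along y on the floor; x -32 leaves most finger room.
- tray_short: Shallow grey open tray, 168 x 88 x 18 mm, fixed; two packed rolls 20 x 64 mm at its far (+x) end. Origin: middle of underside, x along its length, z up. Inside 160 x 80, floor at z 3, near wall 12 high, sides 16 (all mm). Channels along y, centred at x -64, -32, 0 (free), 32, 64 (filled); 4 mm high ribs between them. A roll lies along y on the floor; x -32 leaves most finger room.
- tray_thick: Shallow grey open tray, 168 x 104 x 18 mm, fixed; two packed rolls 25 x 80 mm at its far (+x) end. Origin: middle of underside, x along its length, z up. Inside 160 x 96, floor at z 3, near wall 12 high, sides 16 (all mm). Channels along y, centred at x -64, -32, 0 (free), 32, 64 (filled); 4 mm high ribs between them. A roll lies along y on the floor; x -32 leaves most finger room.
- tray_thin: Shallow grey open tray, 168 x 120 x 18 mm, fixed; two packed rolls 17 x 96 mm at its far (+x) end. Origin: middle of underside, x along its length, z up. Inside 160 x 112, floor at z 3, near wall 12 high, sides 16 (all mm). Channels along y, centred at x -64, -32, 0 (free), 32, 64 (filled); 4 mm high ribs between them. A roll lies along y on the floor; x -32 leaves most finger room.
- roll_stubby: Loose roll of coins in plain brown paper, the shortest and thickest of the four: a round cylinder 28 mm in diameter and 50 mm long, lying on the table, about 200 g. Origin: its middle, on its axis (14 mm above what it lies on); its x axis runs along its length (y and z may have turned about it).
- roll_short: Loose roll of coins in plain brown paper, the second shortest of the four, slim: a round cylinder 20 mm in diameter and 64 mm long, lying on the table, about 150 g. Origin: its middle, on its axis (10 mm above what it lies on); its x axis runs along its length (y and z may have turned about it).
- roll_thick: Loose roll of coins in plain brown paper, the second longest of the four, thick: a round cylinder 25 mm in diameter and 80 mm long, lying on the table, about 280 g. Origin: its middle, on its axis (12.5 mm above what it lies on); its x axis runs along its length (y and z may have turned about it).
- roll_thin: Loose roll of coins in plain brown paper, the longest and thinnest of the four: a round cylinder 17 mm in diameter and 96 mm long, lying on the table, about 165 g. Origin: its middle, on its axis (8.5 mm above what it lies on); its x axis runs along its length (y and z may have turned about it).
- box_a: Bystander: small blue card collecting box with coloured bands, an upright hexagonal prism 44 mm across the flats, 51 mm across the corners and 85 mm tall, loose, standing on the table among the rolls (as does a low round sponge dish, 60 mm across, 22 mm high). Origin: centre of its underside; z up.
- box_b: Bystander: small green card collecting box with coloured bands, an upright hexagonal prism 44 mm across the flats, 51 mm across the corners and 85 mm tall, loose, standing on the table among the rolls (as does a low round sponge dish, 60 mm across, 22 mm high). Origin: centre of its underside; z up.

How it is judged:
At the end, for the whole second after the job is handed in: Each roll lies in the tray of its own size, middle in the free channels (tray x -78 to 16 mm, y within 12 mm), at most 3.5 mm above its rest on the floor, within 0.2 rad of the channels, released, at rest. Both small boxes upright (0.35 rad), within 20 mm of their start (x of roll_stubby in the frame of tray_stubby between -0.078 and 0.016 m and y of roll_stubby in the frame of tray_stubby between -0.012 and 0.012 m and z of roll_stubby in the frame of tray_stubby between 0.014 and 0.0205 m and angle between the x axis of roll_stubby and the y axis of tray_stubby, either way round below 0.2 rad and linear speed of each of roll_stubby, roll_short, roll_thick, roll_thin below 0.02 m/s and contact force between the fingers and roll_stubby below 0.01 N and x of roll_short in the frame of tray_short between -0.078 and 0.016 m and y of roll_short in the frame of tray_short between -0.012 and 0.012 m and z of roll_short in the frame of tray_short between 0.01 and 0.0165 m and angle between the x axis of roll_short and the y axis of tray_short, either way round below 0.2 rad and contact force between the fingers and roll_short below 0.01 N and x of roll_thick in the frame of tray_thick between -0.078 and 0.016 m and y of roll_thick in the frame of tray_thick between -0.012 and 0.012 m and z of roll_thick in the frame of tray_thick between 0.0125 and 0.019 m and angle between the x axis of roll_thick and the y axis of tray_thick, either way round below 0.2 rad and contact force between the fingers and roll_thick below 0.01 N and x of roll_thin in the frame of tray_thin between -0.078 and 0.016 m and y of roll_thin in the frame of tray_thin between -0.012 and 0.012 m and z of roll_thin in the frame of tray_thin between 0.0085 and 0.015 m and angle between the x axis of roll_thin and the y axis of tray_thin, either way round below 0.2 rad and contact force between the fingers and roll_thin below 0.01 N and distance of each of box_a, box_b from where it was at the start of the episode below 0.02 m and angle between each of box_a, box_b's own z axis and vertical below 0.35 rad); the robot touches nothing.
It fails at once if the small blue collecting box is shifted by more than 20 mm or tipped by more than 0.35 rad (distance of box_a from where it was at the start of the episode above 0.02 m or angle between box_a's own z axis and vertical above 0.35 rad).
It fails at once if the small green collecting box is shifted by more than 20 mm or tipped by more than 0.35 rad (distance of box_b from where it was at the start of the episode above 0.02 m or angle between box_b's own z axis and vertical above 0.35 rad).
It fails at once if a roll is dropped: it falls free faster than 0.8 m/s (a fall of more than about 30 mm) ((linear speed of roll_stubby above 0.8 m/s and contact force between roll_stubby and anything else below 0.001 N) or (linear speed of roll_short above 0.8 m/s and contact force between roll_short and anything else below 0.001 N) or (linear speed of roll_thick above 0.8 m/s and contact force between roll_thick and anything else below 0.001 N) or (linear speed of roll_thin above 0.8 m/s and contact force between roll_thin and anything else below 0.001 N)).
It also fails if it takes over 99 s, if anything falls off the work surface, if the arm or the gripper's body presses on something with over 40 N, if the wrist force passes 120 N, or if a joint passes its speed limit or range.

## Working session

There is one attempt and no reset: what is moved stays moved. The work goes in short steps, Python scripts to look and compute and a tool call to move; the robot and the scene stay as the last step left them, time stands still between calls to the robot, and variables do not carry over. Pictures are saved under pics/ and viewed, about 12 in all and at most 16, crops included, and the job is handed in when it is done.

Besides the shell and the picture viewer there is one more tool, called after "Call:" as name([rows], argument=value, ...), one row to a line, values as JSON. jog_arm: Moves the arm, as the interface text tells. Its arguments: {"type":"object","properties":{"rows":{"type":"array"},"hand":{"type":"number"},"force":{"type":"number"}},"required":["rows"]}

```bash
ls; mkdir -p pics; python3 - <<'E'
from rig import r
import cv2
print(r.observe())
for n in("scene","side"):
    cv2.imwrite(f"pics/{n}0.png",r.camera(n)[:,:,::-1])
    print(n,r.camera_params(n))
cv2.imwrite("pics/wrist0.png",r.camera("wrist")[:,:,::-1]);print(r.camera_params("wrist"))
E
```

```text
pics
{'clock': 0.0, 'joint_positions': array([-2.23373848e-01,  3.13479023e-01,  1.49843623e+00, -6.15403567e-06,
        1.33099942e+00, -2.23393407e-01]), 'joint_vel': array([-0.00104772,  0.00201361,  0.00049255,  0.00123278,  0.00016906,
        0.00078569]), 'joint_efforts': array([-1.80187753e-04, -4.02218950e+01, -2.52264959e+01,  6.94810320e-02,
        3.53677373e-02, -8.52248218e-05]), 'ee_pos': array([5.24716405e-01, 6.42904734e-05, 2.09346567e-01]), 'ee_rot': array([-3.14130496e+00, -3.30217821e-05,  2.02690974e-03]), 'wrist_force': array([ 0.20000519, -0.33381631,  0.35340051]), 'ft_torque': array([0.02033716, 0.01712541, 0.04125493]), 'finger_gap': 0.08824259303154763}
scene {'fx': 433.26451511739845, 'fy': 433.26451511739845, 'cx': 317.7456497712104, 'cy': 201.78223822797133, 'T': array([[ 0.29034175,  0.56323185, -0.77360943,  1.31641176],
       [ 0.9568902 , -0.17758155,  0.22983896, -0.23472555],
       [-0.00792614, -0.80699113, -0.59051037,  0.63091248],
       [ 0.        ,  0.        ,  0.        ,  1.        ]])}
side {'fx': 493.58728554913114, 'fy': 493.58728554913114, 'cx': 314.9367004471233, 'cy': 190.18378149486207, 'T': array([[-0.97521117, -0.14512547,  0.16703826,  0.33429442],
       [-0.22058695,  0.57806781, -0.78560741,  0.84542111],
       [ 0.01745221, -0.80297958, -0.59575097,  0.69590566],
       [ 0.        ,  0.        ,  0.        ,  1.        ]])}
{'fx': 359.9808815266732, 'fy': 359.9808815266732, 'cx': 321.4567010629375, 'cy': 194.05386291860205, 'T_tool_cam': array([[ 9.99999880e-01, -2.84821494e-04, -3.99119366e-04,
        -3.86236591e-04],
       [ 3.87698205e-04,  9.57632172e-01,  2.87993875e-01,
        -7.50307058e-02],
       [ 3.00182700e-04, -2.87993995e-01,  9.57632168e-01,
        -1.74968354e-01],
       [ 0.00000000e+00,  0.00000000e+00,  0.00000000e+00,
         1.00000000e+00]])}
```

View pics/scene0.png

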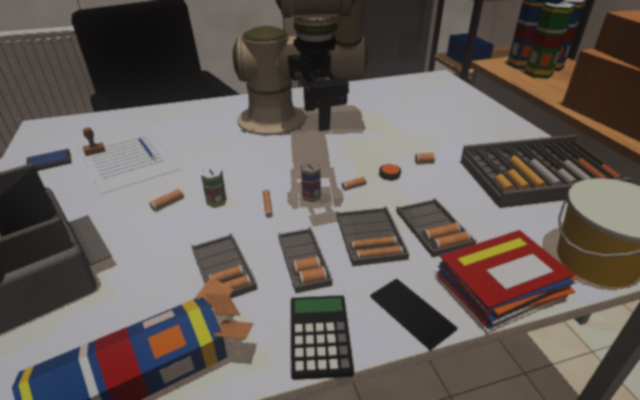

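View pics/side0.png

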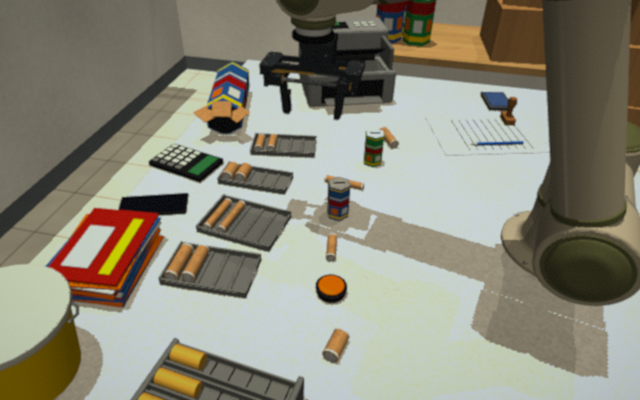

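View pics/wrist0.png

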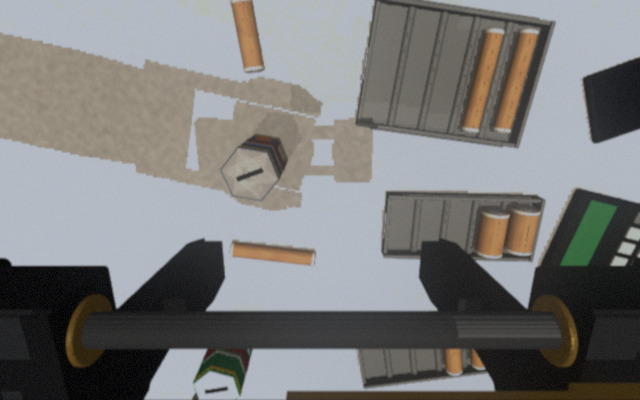

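Scene view: loose rolls are near px (167,198), (267,202), (354,182) and (425,157), boxes at (213,187) and (311,180), and the four trays run from (222,265) to (436,226). The side view agrees, and the wrist view shows the jaws plus two rolls and three trays from above. Next: segment and cast rays.

```bash
cat > h.py <<'E'
import numpy as np, cv2
from scipy.spatial.transform import Rotation as R
from rig import r
def shot(n,save=None):
    s=r.observe(); im=r.camera(n); p=r.camera_params(n)
    if "T" in p: T=p["T"]
    else:
        W=np.eye(4); W[:3,:3]=R.from_rotvec(s["ee_rot"]).as_matrix(); W[:3,3]=s["ee_pos"]; T=W@p["T_tool_cam"]
    if save: cv2.imwrite(f"pics/{save}.png",im[:,:,::-1])
    return im,p,T
def ray(p,T,uv,z):
    uv=np.atleast_2d(uv).astype(float)
    d=np.c_[(uv[:,0]-p["cx"])/p["fx"],(uv[:,1]-p["cy"])/p["fy"],np.ones(len(uv))]@T[:3,:3].T
    o=T[:3,3]; return (o+d*((z-o[2])/d[:,2])[:,None])[:,:2]
def orange(im):
    h=cv2.cvtColor(im,cv2.COLOR_RGB2HSV)
    return cv2.inRange(h,(5,90,60),(20,255,255))
def grey(im):
    h=cv2.cvtColor(im,cv2.COLOR_RGB2HSV)
    return cv2.inRange(h,(0,0,30),(180,45,140))
def rects(m,p,T,z,amin):
    """contours projected on plane z -> centre, sides(mm), angle of long side(deg), px"""
    out=[]
    for c in cv2.findContours(m,cv2.RETR_EXTERNAL,cv2.CHAIN_APPROX_NONE)[0]:
        if cv2.contourArea(c)<amin: continue
        c=c[:,0]; w=ray(p,T,c,z)
        (x,y),(a,b),t=cv2.minAreaRect((w*1000).astype(np.float32))
        if a<b: a,b,t=b,a,t+90
        out.append((np.round([x,y],1),np.round([a,b],1),round((t+90)%180-90,1),c.mean(0).round().astype(int), bool((c.min()<2)|(c[:,0].max()>637)|(c[:,1].max()>397))))
    return out
E
python3 - <<'E'
from h import *
for n in("scene","side","wrist"):
    im,p,T=shot(n); print(n)
    for q in rects(orange(im),p,T,.012,40):
        if np.linalg.norm(q[0])<900 : print("  o",*q)
    m=cv2.morphologyEx(grey(im)|orange(im),cv2.MORPH_CLOSE,np.ones((3,3)))
    for q in rects(m,p,T,.015,600):
        if np.linalg.norm(q[0])<900: print("  g",*q)
E
```

```text
scene
  o [ 808.9 -352.1] [51.8 46.4] -76.0 [166 341] False
  o [ 818.9 -241.5] [55.8 34.6] 64.2 [233 330] False
  o [ 718.2 -248. ] [122.6  87.5] -21.7 [224 290] False
  o [717.5 -74.8] [67.3 48.1] -1.2 [310 269] False
  o [710.9  79.3] [88.4 23.2] 81.7 [380 251] False
  o [781.3 304.3] [171.4  30.6] -84.0 [492 251] False
  o [680.   79.6] [88.7 25. ] 82.4 [374 242] False
  o [705.8 239.9] [84.4 65. ] -86.7 [447 235] False
  o [ 462.1 -110.2] [81.4 12.4] -7.5 [267 201] False
  o [ 378.8 -342. ] [72.6 30.5] -61.6 [167 198] False
  o [453.  122.2] [57.7 25.4] -80.7 [355 182] False
  o [563.5 486.9] [78.3 36.5] -8.3 [504 182] False
  o [560.2 530.2] [94.6 36. ] -7.8 [518 179] False
  o [420.6 234.9] [50.8 48.9] -17.6 [390 169] False
  o [534.3 578.7] [157.8  37.4] -7.1 [528 171] False
  o [392.7 357. ] [47.2 38.3] 83.0 [426 157] False
  o [  47.4 -546.1] [49.1 33.9] -83.3 [ 93 147] False
  o [-298.3  840.5] [227.   63.4] -3.8 [449  61] False
  g [ 811.4 -351.5] [51.5 46.2] -76.0 [166 341] False
  g [876.9 -99.1] [175.7 108.1] -13.9 [321 340] False
  g [882.7  63.9] [160.8  91.2] 19.8 [
[... 1906 characters left out ...]
26.4] -72.5 [567 330] False
  o [ 467.7 -108.1] [88.1 15.8] -7.8 [272 254] False
  o [730.4 -83.6] [63.7 49.8] -0.9 [507 233] False
  o [464.8  23.7] [14.6  4.4] -9.5 [264 138] False
  o [714.6  78.8] [89.6 18.3] 82.0 [515  80] False
  o [682.2  79.1] [89.4 18.1] 82.0 [482  80] False
  o [453.3 122.2] [56.9 18. ] -81.8 [247  34] True
  g [ 150.2 -218.1] [84.8 35.1] 75.9 [ 13 335] True
  g [ 469.9 -104.3] [93.6 19.5] -6.9 [273 252] False
  g [ 546.6 -171.2] [774.2 283.4] 0.0 [386 314] True
  g [462.2   3.1] [107.3  56.1] 50.4 [262 156] False
  g [815.2  59.6] [71.2 55.5] -70.2 [614  99] True
  g [649.2  84.9] [172.8 123.8] -7.8 [450  71] True
  g [454.7 119.4] [63.2 20.1] -81.7 [249  40] True
```

```bash
python3 - <<'E'
from h import *
im,p,T=shot("wrist")
print("topA",ray(p,T,[[253,173],[220,172],[284,175]],.085),"topB",ray(p,T,[[217,387]],.085))
for n,A,B in(("scene",(311,168),(213,174)),("side",(340,183),(374,134))):
    im,p,T=shot(n); print(n,ray(p,T,[A,B],.085))
sc,p,T=shot("scene"); sd,_,_=shot("side")
a=cv2.resize(sc[140:240,140:440],None,fx=2.6,fy=2.6,interpolation=cv2.INTER_CUBIC)
b=cv2.resize(sd[110:250,300:420],None,fx=2.2,fy=2.2,interpolation=cv2.INTER_CUBIC)
c=np.zeros((260+308,780,3),np.uint8); c[:260]=a; c[260:,:264]=b
cv2.imwrite("pics/crop1.png",c[:,:,::-1])
E
```

```text
topA [[0.46584914 0.00373621]
 [0.43771677 0.00461837]
 [0.49228675 0.00197415]] topB [[ 0.41597371 -0.223892  ]]
scene [[ 0.4656154   0.00206321]
 [ 0.42163537 -0.22466947]]
side [[ 0.45961371  0.00191458]
 [ 0.41561992 -0.22225958]]
```

View pics/crop1.png

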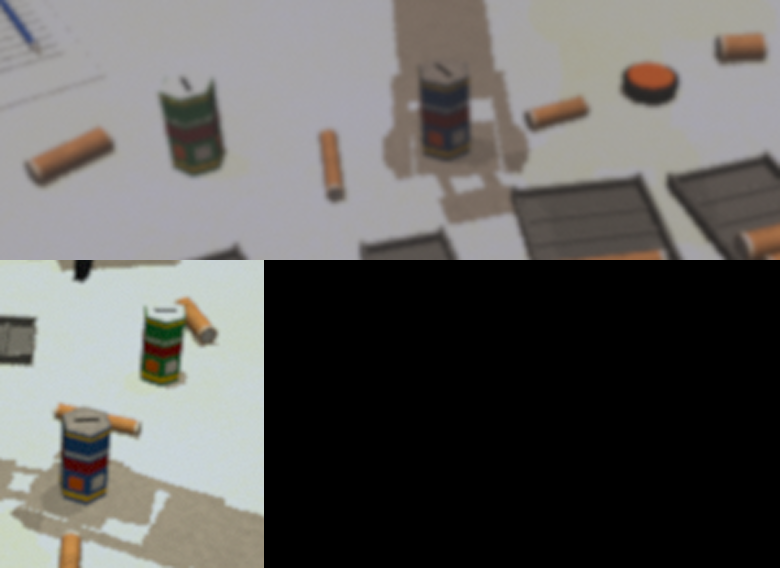

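The crop shows the blue box at about (465,3) mm and the green box at about (417,-223), as all three views agree. The thin roll lies between them, where the gripper body (about 69 mm up) could touch both, so I'll plan around that. Next, refine from above with the wrist camera.

Call:
jog_arm([
  [[0,-0.03,0],[0,0,0]],
  [[0,-0.03,0],[0,0,0]],
  [[0,-0.03,0],[0,0,0]],
  [[0,-0.03,0],[0,0,0]],
  [[0,-0.03,0],[0,0,0]],
  [[0,-0.03,0],[0,0,0]],
  [[0,-0.02,0],[0,0,0]],
  [[0,0,0],[0,0,0]],
  [[0,0,0],[0,0,0]],
  [[0,0,0],[0,0,0]],
])

```text
clock: 1.55
ee_pos: [0.5251, 0.1991, 0.2099]
ee_rot: [3.141, -0.001, -0.0]
wrist_force: [-0.4, 0.3, 0.4]
finger_gap: 0.0883
```

```bash
cat > look.py <<'E'
from h import *
import sys
im,p,T=shot("wrist",sys.argv[1]); print(r.observe()["ee_pos"],r.observe()["ee_rot"],r.observe()["clock"])
for q in rects(orange(im),p,T,.012,150): print("  o",*q)
m=cv2.morphologyEx(grey(im)|orange(im),cv2.MORPH_CLOSE,np.ones((3,3)))
for q in rects(m,p,T,.016,3000): print("  g",*q)
E
python3 look.py w1
```

```text
[0.52514871 0.19904491 0.20997593] [ 3.14143610e+00 -1.80580730e-03  2.82732524e-05] 1.6
  o [680.5 -90.6] [513.6  54.1] -0.1 [446 392] True
  o [223.2 -14.7] [101.4  24.1] 77.1 [ 74 335] False
  o [815.4 -11.6] [113.2  36.6] -60.3 [561 327] False
  o [716.5  91.4] [56.3 18.7] 81.8 [492 251] False
  o [685.9 105.2] [30.4 17.9] 82.5 [466 240] False
  o [453.8 118.5] [56.1 17.8] -81.6 [258 230] False
  o [429.9 229.9] [49.6 49.5] 43.4 [229 130] False
  o [700.1 229.8] [74.9 27.1] -88.1 [493 128] False
  o [732.4 235. ] [74.6 28.5] -88.4 [525 124] False
  o [821.4 300.8] [101.   12.1] -82.2 [626  52] True
  o [794.4 257.8] [186.4  26. ] -81.7 [591 110] True
  o [397. 343.] [27.4 21.4] -12.6 [185  10] True
  g [547.4  23.2] [773.7 273.1] -0.1 [369 323] True
  g [664.  233.3] [172.  106.2] 1.7 [460 124] False
  g [800.4 253.3] [194.3  45.7] -87.5 [603  93] True
```

View pics/w1.png

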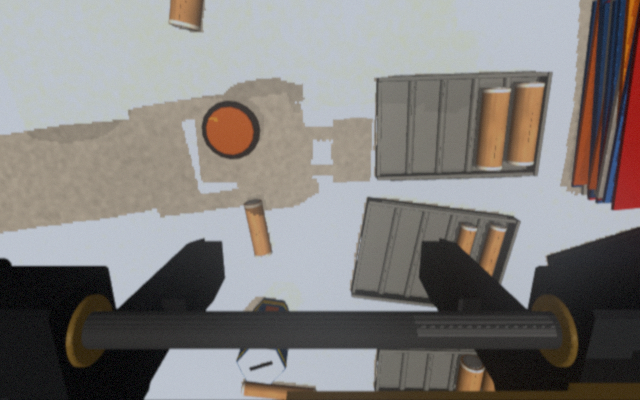

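Wrist view from y=0.2: the short roll is at px (258,230), the dish at (230,130), the stubby roll is cut off at the top (185,10), tray_thick is at (460,124) and tray_thin is below it. I'll pick the short roll first.

Call:
jog_arm([
  [[-0.024,0.026,0],[0,0,0]],
  [[-0.024,0.026,0],[0,0,0]],
  [[-0.023,0.027,0],[0,0,0]],
  [[0,0,0.03],[0,0,-0.073]],
  [[0,0,0.035],[0,0,-0.072]],
  [[0,0,0.035],[0,0,0]],
  [[0,0,0.035],[0,0,0]],
  [[0,0,0.035],[0,0,0]],
  [[0,0,0.02],[0,0,0]],
  [[0,0,0],[0,0,0]],
], hand=0.06)

```text
clock: 2.6
ee_pos: [0.4526, 0.1203, 0.018]
ee_rot: [-3.133, -0.226, 0.007]
wrist_force: [1.0, -0.0, 0.1]
finger_gap: 0.0599
```

```bash
python3 look.py w2
```

```text
[0.45368952 0.12041091 0.0196674 ] [-3.13337843e+00 -2.26074557e-01  2.65790366e-03] 2.65
  o [532.2  24. ] [268.6  15.6] 8.5 [427 394] True
  o [356.6  39.9] [48.7  9.5] 88.3 [143 334] False
  o [562.1  71.5] [51.5 14.8] -63.1 [495 331] False
  o [453.5 118.3] [59.7 18.8] -81.8 [323 230] False
  o [433.7 219.2] [50.3 23.3] 8.2 [313  20] True
  g [468.5  77.3] [370.5 131.6] 8.5 [373 325] True
  g [452.7 123.4] [66.2 41.6] -59.5 [313 216] False
  g [410.6 162.8] [57.8 39. ] -66.6 [247 140] False
  g [575.8 209.1] [79.8 29.2] -67.6 [620  91] True
  g [434.4 215.6] [59.  28.8] 8.2 [312  25] True
```

View pics/w2.png

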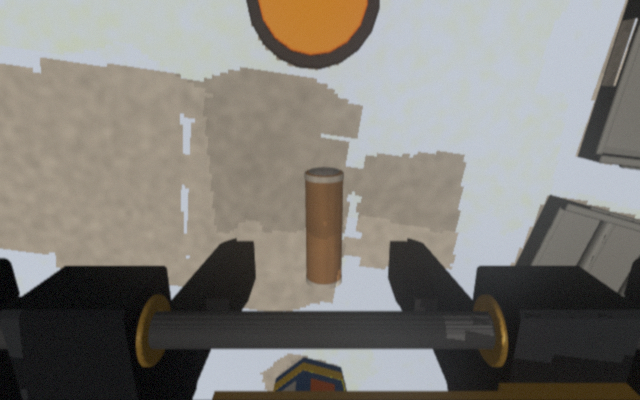

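Gripper is centred on the short roll (px 323,230), jaws to either side. Lower, close, lift.

Call:
jog_arm([
  [[0,0,0.015],[0,0,0]],
  [[0,0,0],[0,0,0]],
  [[0,0,0],[0,0,0]],
  [[0,0,0],[0,0,0]],
  [[0,0,0],[0,0,0]],
  [[0,0,0],[0,0,0]],
  [[0,0,0],[0,0,0]],
  [[0,0,-0.02],[0,0,0]],
  [[0,0,-0.04],[0,0,0]],
  [[0,0,-0.04],[0,0,0]],
], hand=0.01, force=20)

```text
clock: 3.65
ee_pos: [0.4535, 0.121, 0.106]
ee_rot: [-3.133, -0.227, 0.002]
wrist_force: [1.6, 0.5, 0.4]
finger_gap: 0.0101
```

```bash
python3 look.py w3
```

```text
[0.4566779  0.12119939 0.11215018] [3.13275399 0.22806797 0.01417395] 3.7
  o [457.  -78.5] [402.   18.7] 8.4 [298 394] True
  o [467.5  16.5] [16.5 10.5] -7.6 [320 305] False
  o [520.7  -3.5] [73.2 10.6] -77.2 [378 331] False
  o [422.3 -17.8] [73.3  8.2] -87.2 [264 329] False
  o [713.1  83.1] [77.6 24.8] 86.0 [620 276] True
  o [682.3  80.4] [82.9 23.2] 82.4 [588 270] False
  o [453.3 118.8] [57.4 18. ] -81.7 [321 187] False
  o [432.2 228.1] [49.5 42.5] 8.3 [314  29] True
  g [468.5  30.1] [572.8 221.8] 8.4 [311 319] True
  g [627.2 228.4] [107.8 100.4] 2.0 [579  78] True
  g [433.1 225. ] [59.  47.1] 8.3 [314  32] True
```

View pics/w3.png

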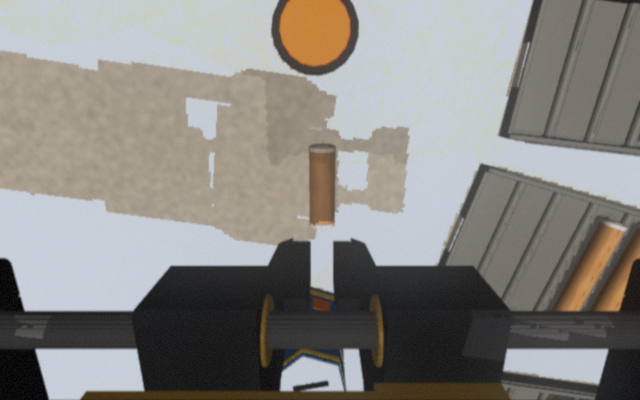

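The fingers had not finished closing before the lift: the roll lies undisturbed at px (321,187), (453,119) mm. Repeating with a longer dwell.

Call:
jog_arm([
  [[0,0,0],[0,0,0]],
  [[0,0,0],[0,0,0]],
  [[0,0,0],[0,0,0]],
  [[0,0,0.02],[0,0,0]],
  [[0,0,0.02],[0,0,0]],
  [[0,0,0.02],[0,0,0]],
  [[0,0,0.02],[0,0,0]],
  [[0,0,0.02],[0,0,0]],
  [[0,0,0],[0,0,0]],
  [[0,0,0],[0,0,0]],
], hand=0.04)

```text
clock: 4.7
ee_pos: [0.4537, 0.121, 0.0046]
ee_rot: [-3.133, -0.228, 0.002]
wrist_force: [0.1, -0.4, -0.0]
finger_gap: 0.0402
```

Call:
jog_arm([
  [[0,0,0],[0,0,0]],
  [[0,0,0],[0,0,0]],
  [[0,0,0],[0,0,0]],
  [[0,0,0],[0,0,0]],
  [[0,0,0],[0,0,0]],
  [[0,0,0],[0,0,0]],
  [[0,0,0],[0,0,0]],
  [[0,0,0],[0,0,0]],
  [[0,0,0],[0,0,0]],
  [[0,0,0],[0,0,0]],
], hand=0.01)

```text
clock: 5.7
ee_pos: [0.454, 0.121, 0.0049]
ee_rot: [3.133, 0.228, -0.0]
wrist_force: [-0.4, 0.3, 0.9]
finger_gap: 0.0104
```

```bash
python3 look.py w4
```

```text
[0.45396649 0.12100155 0.00489038] [-3.13332099e+00 -2.27586081e-01  1.36522570e-04] 5.75
  o [452.3  24.4] [250.7  11.7] 8.3 [297 394] True
  o [491.8  71.1] [45.7  6.6] -77.2 [378 331] False
  o [430.2  62.2] [45.6  4.5] -85.9 [264 331] False
  o [453.5 117.7] [60.3 18.7] -82.6 [321 240] False
  o [434.2 218.1] [49.5 21.2] 8.3 [309  19] True
  g [457.1  90.7] [348.9 133. ] 8.3 [309 319] True
  g [572.2 205.2] [68.9 21.5] -67.5 [626 103] True
  g [434.8 214.5] [58.3 26.7] 8.3 [309  25] True
```

View pics/w4.png

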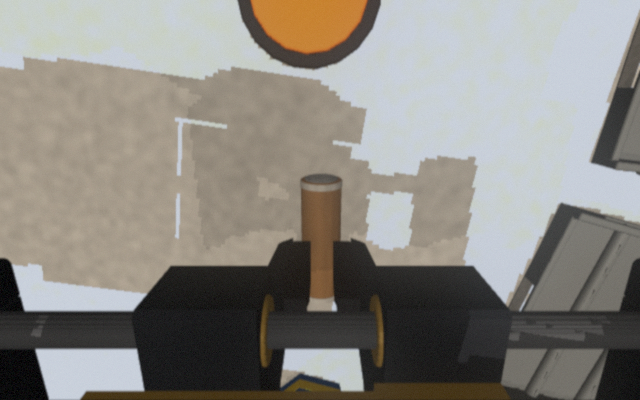

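```bash
python3 - <<'E'
from h import *
out=[]
for n in("scene","side"):
    im,p,T=shot(n)
    q=np.linalg.inv(T)@np.array([.454,.121,.03,1]); u=int(p["fx"]*q[0]/q[2]+p["cx"]); v=int(p["fy"]*q[1]/q[2]+p["cy"]); print(n,u,v)
    # projected TCP and roll ends
    for P in ([.454,.121,.005],[.454,.121,.02]):
        q=np.linalg.inv(T)@np.array(P+[1]); print(p["fx"]*q[0]/q[2]+p["cx"]-u+45,p["fy"]*q[1]/q[2]+p["cy"]-v+55)
    out.append(cv2.resize(im[v-55:v+45,u-45:u+45],None,fx=4.4,fy=4.4,interpolation=cv2.INTER_CUBIC))
cv2.imwrite("pics/crop2.png",np.hstack(out)[:,:,::-1])
E
```

```text
scene 354 176
45.52725214241292 63.81547426876705
45.77442894019589 58.95380524881443
side 330 239
45.2278820674087 64.70431422356947
45.49594507894483 59.23720799305488
```

View pics/crop2.png

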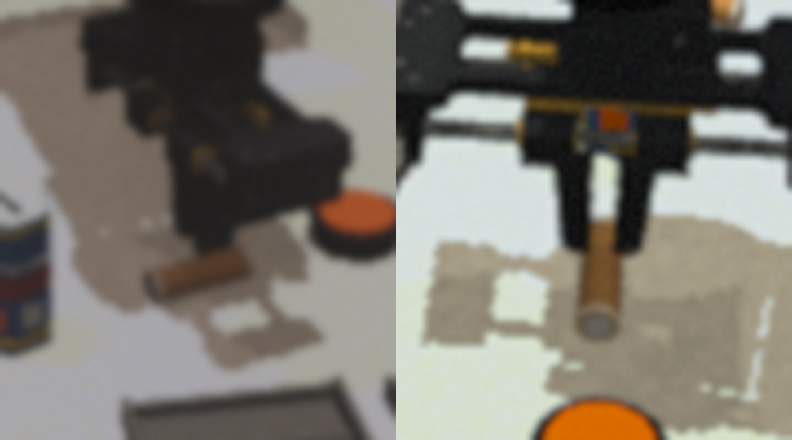

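The side crop shows the fingertips ending about 20 mm above where the reported TCP is, i.e. above the roll (px 600,250), though every camera position agrees. So the tips sit roughly 20 mm behind the stated TCP. I'll open, then creep down and use the force reading to find the real tip height.

Call:
jog_arm([
  [[0,0,-0.005],[0,0,0]],
  [[0,0,0],[0,0,0]],
  [[0,0,0],[0,0,0]],
  [[0,0,0],[0,0,0]],
  [[0,0,0],[0,0,0]],
  [[0,0,0],[0,0,0]],
  [[0,0,0.008],[0,0,0]],
  [[0,0,0.006],[0,0,0]],
  [[0,0,0.006],[0,0,0]],
  [[0,0,0],[0,0,0]],
], hand=0.045)

```text
clock: 6.85
ee_pos: [0.4534, 0.121, -0.0111]
ee_rot: [-3.133, -0.227, 0.003]
wrist_force: [0.4, -0.3, 0.3]
finger_gap: 0.0448
```

```bash
cat > side.py <<'E'
from h import *
import sys
# side crop around TCP, with height ticks at the tool axis every 10 mm (magenta)
im,p,T=shot("side"); im=im.copy(); s=r.observe(); e=s["ee_pos"]; k=6
q=lambda P:(lambda c:np.array([p["fx"]*c[0]/c[2]+p["cx"],p["fy"]*c[1]/c[2]+p["cy"]]))((np.linalg.inv(T)@np.r_[P,1])[:3])
u,v=q([e[0],e[1],.03]).astype(int); c=cv2.resize(im[v-45:v+35,u-45:u+45],None,fx=k,fy=k,interpolation=cv2.INTER_CUBIC)
for i in range(7):
    a=(q([e[0],e[1],.01*i])-[u-45,v-45])*k; cv2.line(c,(5,int(a[1])),(25 if i else 60,int(a[1])),(255,0,255),1)
cv2.imwrite(f"pics/{sys.argv[1]}.png",c[:,:,::-1]); print(e,s["wrist_force"])
E
python3 side.py s2
```

```text
[ 0.45366882  0.12097746 -0.01062835] [ 0.70222374  0.47359331 -0.49694177]
```

View pics/s2.png

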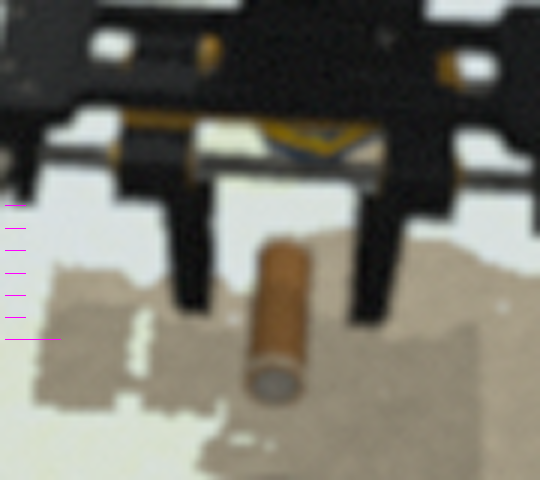

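Ticks at 10 mm: tips are at about z=10 mm (y≈317) while the TCP reads −11 mm with no contact. So tip = TCP + ~20 mm, and I'll plan with that (body bottom ≈ tips + 45 mm).

Call:
jog_arm([
  [[0,0,0.005],[0,0,0]],
  [[0,0,0],[0,0,0]],
  [[0,0,0],[0,0,0]],
  [[0,0,0],[0,0,0]],
  [[0,0,0],[0,0,0]],
  [[0,0,0],[0,0,0]],
  [[0,0,0],[0,0,0]],
  [[0,0,0],[0,0,0]],
  [[0,0,0],[0,0,0]],
  [[0,0,0],[0,0,0]],
], hand=0.01)

```text
clock: 7.9
ee_pos: [0.4539, 0.121, -0.015]
ee_rot: [3.133, 0.228, -0.0]
wrist_force: [-2.6, -1.3, 2.9]
finger_gap: 0.0152
```

Call:
jog_arm([
  [[0,0,-0.005],[0,0,0]],
  [[0,0,-0.005],[0,0,0]],
  [[0,0,-0.005],[0,0,0]],
  [[0,0,-0.005],[0,0,0]],
  [[0,0,0],[0,0,0]],
  [[0,0,0],[0,0,0]],
  [[0,0,0],[0,0,0]],
  [[0,0,0],[0,0,0]],
  [[0,0,0],[0,0,0]],
  [[0,0,0],[0,0,0]],
])

```text
clock: 8.9
ee_pos: [0.454, 0.121, 0.0048]
ee_rot: [-3.133, -0.227, 0.0]
wrist_force: [-0.2, -1.0, -1.9]
finger_gap: 0.0153
```

```bash
python3 side.py s3
```

```text
[0.45395275 0.12098291 0.00484058] [ 0.05912877  0.774478   -1.61870519]
```

View pics/s3.png

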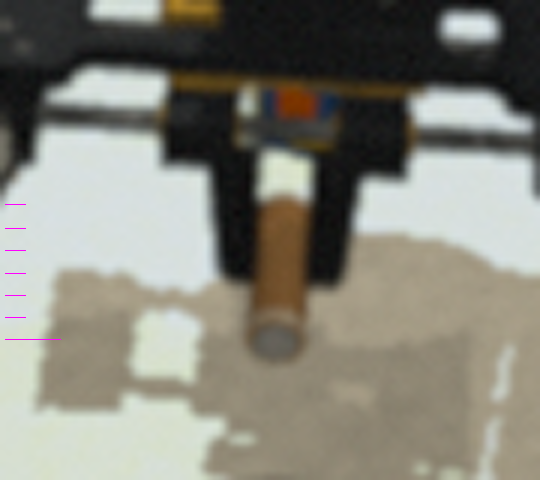

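The roll is held (−1.6 N ≈ 150 g); reported gap reads ~5 mm low. On to tray_short with a look on the way.

Call:
jog_arm([
  [[0,0,-0.03],[0,0,0]],
  [[0,0,-0.04],[0,0,0]],
  [[0,0,-0.04],[0,0,0]],
  [[0,0,-0.04],[0,0,0]],
  [[0,0,-0.03],[0,0,0]],
  [[0,0,-0.015],[0,0,0]],
  [[0.003,0.03,0],[0,0,0]],
  [[0.004,0.04,0],[0,0,0]],
  [[0.004,0.04,0],[0,0,0]],
  [[0.004,0.04,0],[0,0,0]],
])

```text
clock: 9.95
ee_pos: [0.4906, -0.0268, 0.1999]
ee_rot: [-3.133, -0.228, 0.0]
wrist_force: [0.8, 0.7, -1.1]
finger_gap: 0.0151
```

Call:
jog_arm([
  [[0.004,0.04,0],[0,0,0]],
  [[0.004,0.04,0],[0,0,0]],
  [[0.004,0.04,0],[0,0,0]],
  [[0.004,0.04,0],[0,0,0]],
  [[0.004,0.04,0],[0,0,0]],
  [[0.003,0.04,0],[0,0,0]],
  [[0,0.02,0],[0,0,0]],
  [[0,0,0],[0,0,0]],
  [[0,0,0],[0,0,0]],
  [[0,0,0],[0,0,0]],
])

```text
clock: 10.95
ee_pos: [0.5509, -0.2781, 0.2]
ee_rot: [-3.133, -0.229, 0.0]
wrist_force: [-0.4, 0.7, -1.7]
finger_gap: 0.0149
```

```bash
python3 look.py w5
```

```text
[ 0.55090665 -0.27808807  0.20016698] [-3.13310765e+00 -2.29402660e-01 -1.00879428e-04] 11.0
  o [ 576.7 -570.6] [542.3  25.2] 8.4 [309 394] True
  o [ 660.5 -469.7] [99.3 15.6] -74.8 [390 331] False
  o [ 499.  -493.3] [99.3 13.7] -89.4 [252 328] False
  o [ 833.3 -371.5] [70.1 24.5] -75.7 [557 277] False
  o [ 565.9 -387.3] [132.6  46.5] -81.6 [321 256] False
  o [ 875.9 -268.7] [63.  23.1] -67.4 [631 193] True
  o [ 385.5 -343.5] [74.1 25. ] -60.4 [158 199] False
  o [ 834.4 -272.2] [72.6 45.4] -36.4 [589 195] False
  o [ 686.6 -237.2] [57.7 20.4] -80.9 [461 141] False
  o [ 718.  -228.1] [56.3 21. ] -81.0 [494 137] False
  g [ 571.9 -438.5] [764.2 279.6] 8.4 [347 333] True
  g [ 847.5 -314.2] [173.4 102.1] -75.8 [580 232] True
  g [ 653.  -238.3] [169.7  90.5] 9.4 [429 136] False
```

View pics/w5.png

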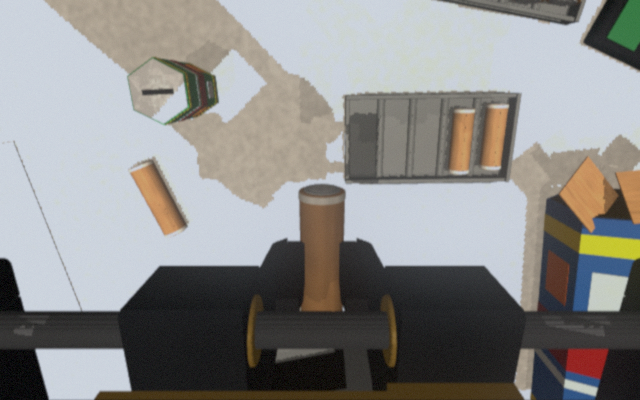

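The view shows tray_short at px (429,136): rectangle 170×90 mm (expected 168×88), centre (654,−239), yaw 9.3°. The thick roll is at (158,199), the green box at (157,92), and the held roll is fine. Placing in channel −32.

Call:
jog_arm([
  [[0.038,-0.012,0],[0,0,-0.017]],
  [[0.038,-0.012,0],[0,0,0]],
  [[0,0,0.03],[0,0,0]],
  [[0,0,0.04],[0,0,0]],
  [[0,0,0.04],[0,0,0]],
  [[0,0,0.04],[0,0,0]],
  [[0,0,0.03],[0,0,0]],
  [[0,0,0.015],[0,0,0]],
  [[0,0,0.01],[0,0,0]],
  [[0,0,0],[0,0,0]],
])

```text
clock: 12.0
ee_pos: [0.6223, -0.2436, -0.0051]
ee_rot: [-3.131, -0.255, 0.0]
wrist_force: [-0.2, 1.0, -2.4]
finger_gap: 0.0154
```

Call:
jog_arm([
  [[0,0,0.003],[0,0,0]],
  [[0,0,0.001],[0,0,0]],
  [[0,0,0],[0,0,0]],
  [[0,0,0],[0,0,0]],
  [[0,0,0],[0,0,0]],
  [[0,0,0],[0,0,0]],
  [[0,0,0],[0,0,0]],
  [[0,0,0],[0,0,0]],
  [[0,0,0],[0,0,0]],
  [[0,0,0],[0,0,0]],
])

```text
clock: 13.0
ee_pos: [0.6223, -0.2439, -0.0091]
ee_rot: [3.131, 0.254, 0.0]
wrist_force: [0.2, -0.0, -1.7]
finger_gap: 0.0154
```

Call:
jog_arm([
  [[0,0,0.002],[0,0,0]],
  [[0,0,0],[0,0,0]],
  [[0,0,0],[0,0,0]],
  [[0,0,0],[0,0,0]],
  [[0,0,0],[0,0,0]],
  [[0,0,-0.005],[0,0,0]],
  [[0,0,-0.02],[0,0,0]],
  [[0,0,-0.04],[0,0,0]],
  [[0,0,-0.04],[0,0,0]],
  [[0,0,-0.03],[0,0,0]],
], hand=0.03)

```text
clock: 14.0
ee_pos: [0.6227, -0.2441, 0.1272]
ee_rot: [3.13, 0.254, 0.004]
wrist_force: [0.0, 0.1, -0.5]
finger_gap: 0.0303
```

```bash
python3 look.py w6
```

```text
[ 0.62430728 -0.24499631  0.13222989] [3.12531492 0.25393361 0.01287993] 14.05
  o [ 684.  -457.2] [433.5  20.3] 9.1 [349 394] True
  o [ 742.5 -376.6] [80.5 18.3] -73.1 [424 331] False
  o [ 549.6 -407.1] [81.1 15.2] 87.1 [217 330] False
  o [ 857.3 -282.9] [120.6  79.8] -1.7 [579 259] True
  o [ 386.  -343.5] [75.4 33.7] -60.3 [ 36 244] True
  o [ 686.4 -238.7] [58.1 20.1] -80.9 [398 183] False
  o [ 622.4 -246.5] [57.8 18.8] -80.3 [321 180] False
  o [ 717.5 -229.3] [57.6 20.7] -80.8 [437 179] False
  o [ 413.3 -207. ] [23.1  6.2] -18.8 [62 92] False
  o [745.8 -91.5] [31.5  7.2] 9.3 [523   3] True
  g [ 649.5 -367.8] [625.6 199.3] 9.1 [355 322] True
  g [ 653.3 -237.7] [167.8  89.6] 9.2 [359 176] False
  g [ 821.9 -113.6] [88.3 56.5] -13.9 [600  57] True
  g [ 681.2 -114.4] [169.5  29.9] 9.3 [437  12] True
```

tray_short re-measured (168×90, yaw 9.2°); short roll lies at (622,−246.5), parallel to the packed rolls. Now the thick roll.

Call:
jog_arm([
  [[-0.0358,0.0085,0],[0,0,0]],
  [[-0.0358,0.0085,0],[0,0,0]],
  [[-0.0358,0.0085,0],[0,0,0]],
  [[-0.0358,0.0085,0],[0,0,0]],
  [[-0.0358,0.0085,0],[0,0,0]],
  [[-0.0358,0.0085,0],[0,0,0]],
  [[-0.0356,0.0083,0],[0,0,0]],
  [[0,0,0],[0,0,-0.118]],
  [[0,0,0],[0,0,-0.118]],
  [[0,0,0],[0,0,-0.118]],
], hand=0.05)

```text
clock: 15.05
ee_pos: [0.3845, -0.343, 0.1243]
ee_rot: [3.035, 0.808, 0.0]
wrist_force: [0.3, -0.2, -0.1]
finger_gap: 0.0501
```

```bash
python3 look.py w7 | grep -v True
```

```text
[ 0.38459658 -0.34294613  0.124237  ] [3.03297284e+00 8.16966815e-01 1.78219907e-04] 15.1
  o [ 331.4 -544. ] [76.3 12.4] -69.1 [166 333] False
  o [ 583.1 -398.9] [78.8 13. ] -49.2 [476 332] False
  o [ 387.4 -344.4] [74.5 22.9] -60.7 [324 181] False
  g [ 388.6 -321.5] [112.5 104.4] -65.0 [332 149] False
```

Call:
jog_arm([
  [[0.002,0,0.03],[0,0,0.01]],
  [[0,0,0.035],[0,0,0]],
  [[0,0,0.035],[0,0,0]],
  [[0,0,0.02],[0,0,0]],
  [[0,0,0.012],[0,0,0]],
  [[0,0,0.007],[0,0,0]],
  [[0,0,0],[0,0,0]],
  [[0,0,0],[0,0,0]],
  [[0,0,0],[0,0,0]],
  [[0,0,0],[0,0,0]],
])

```text
clock: 16.1
ee_pos: [0.3867, -0.3421, -0.0144]
ee_rot: [3.04, 0.786, 0.001]
wrist_force: [0.2, -0.2, 0.2]
finger_gap: 0.0498
```

Call:
jog_arm([
  [[0,0,0],[0,0,0]],
  [[0,0,0],[0,0,0]],
  [[0,0,0],[0,0,0]],
  [[0,0,0],[0,0,0]],
  [[0,0,0],[0,0,0]],
  [[0,0,0],[0,0,0]],
  [[0,0,0],[0,0,0]],
  [[0,0,0],[0,0,0]],
  [[0,0,0],[0,0,0]],
  [[0,0,0],[0,0,0]],
], hand=0.01, force=25)

```text
clock: 17.1
ee_pos: [0.3864, -0.3419, -0.015]
ee_rot: [3.041, 0.786, -0.0]
wrist_force: [-3.1, -0.1, 3.3]
finger_gap: 0.0226
```

The gap (22.6 for a 25 mm roll, 15.2 for 20 mm) and upward force both fit the tips closing ~5 mm above the axis: the tips are really ~32 mm behind the TCP. Reopen and grip 9 mm lower.

Call:
jog_arm([
  [[0,0,0],[0,0,0]],
  [[0,0,0],[0,0,0]],
  [[0,0,0],[0,0,0]],
  [[0,0,0],[0,0,0]],
  [[0,0,0],[0,0,0]],
  [[0,0,0.003],[0,0,0]],
  [[0,0,0.003],[0,0,0]],
  [[0,0,0.003],[0,0,0]],
  [[0,0,0],[0,0,0]],
  [[0,0,0],[0,0,0]],
], hand=0.045)

```text
clock: 18.1
ee_pos: [0.3864, -0.3418, -0.0242]
ee_rot: [-3.041, -0.786, 0.0]
wrist_force: [-0.6, -0.1, -0.7]
finger_gap: 0.0448
```

Call:
jog_arm([
  [[0,0,0],[0,0,0]],
  [[0,0,0],[0,0,0]],
  [[0,0,0],[0,0,0]],
  [[0,0,0],[0,0,0]],
  [[0,0,0],[0,0,0]],
  [[0,0,0],[0,0,0]],
  [[0,0,0],[0,0,0]],
  [[0,0,0],[0,0,0]],
  [[0,0,0],[0,0,0]],
  [[0,0,0],[0,0,0]],
], hand=0.01)

```text
clock: 19.1
ee_pos: [0.3865, -0.3419, -0.024]
ee_rot: [3.041, 0.786, -0.0]
wrist_force: [-1.2, -1.0, 2.9]
finger_gap: 0.0231
```

Call:
jog_arm([
  [[0,0,-0.005],[0,0,0]],
  [[0,0,-0.01],[0,0,0]],
  [[0,0,-0.005],[0,0,0]],
  [[0,0,0],[0,0,0]],
  [[0,0,0],[0,0,0]],
  [[0,0,0],[0,0,0]],
  [[0,0,0],[0,0,0]],
  [[0,0,0],[0,0,0]],
  [[0,0,0],[0,0,0]],
  [[0,0,0],[0,0,0]],
])

```text
clock: 20.1
ee_pos: [0.3865, -0.3418, -0.0041]
ee_rot: [-3.041, -0.786, 0.0]
wrist_force: [-0.4, 0.7, -2.5]
finger_gap: 0.023
```

Held (−2.5 N ≈ 280 g). Carry it to tray_thick.

Call:
jog_arm([
  [[0,0,-0.03],[0,0,0]],
  [[0,0,-0.04],[0,0,0]],
  [[0,0,-0.04],[0,0,0.12]],
  [[0,0,-0.03],[0,0,0.12]],
  [[0,0,-0.01],[0,0,0.12]],
  [[0,0,0],[0,0,0.115]],
  [[0.01,-0.02,0],[0,0,0]],
  [[0.02,-0.04,0],[0,0,0]],
  [[0.02,-0.04,0],[0,0,0]],
  [[0.02,-0.04,0],[0,0,0]],
])

```text
clock: 21.1
ee_pos: [0.4524, -0.1982, 0.1459]
ee_rot: [-3.141, -0.048, -0.0]
wrist_force: [1.0, -0.3, -3.0]
finger_gap: 0.0235
```

Call:
jog_arm([
  [[0.02,-0.042,0],[0,0,0]],
  [[0.02,-0.042,0],[0,0,0]],
  [[0.02,-0.042,0],[0,0,0]],
  [[0.02,-0.042,0],[0,0,0]],
  [[0.02,-0.042,0],[0,0,0]],
  [[0.02,-0.042,0],[0,0,0]],
  [[0.02,-0.042,0],[0,0,0]],
  [[0.02,-0.042,0],[0,0,0]],
  [[0.02,-0.042,0],[0,0,0]],
  [[0.01,-0.03,0],[0,0,0]],
])

```text
clock: 22.1
ee_pos: [0.6297, 0.2167, 0.1454]
ee_rot: [-3.141, -0.051, 0.0]
wrist_force: [0.4, -0.2, -2.8]
finger_gap: 0.0236
```

```bash
python3 look.py w8 | grep -v True
```

```text
[0.62973045 0.22043877 0.14499709] [-3.13908094e+00 -5.49203255e-02  1.07342098e-04] 22.15
  o [635.3  26.8] [46.3 12.4] 1.9 [321 353] False
  o [722.1  56.2] [87.  17.5] -81.3 [409 331] False
  o [546.8  51.1] [85.9 17.4] 85.0 [234 331] False
  o [631.8 139.6] [122.9  55.8] -88.1 [321 251] False
  o [426.6 229.3] [51.3 49.8] 43.0 [ 88 153] False
  o [698.7 228.7] [75.4 25.1] -88.2 [402 161] False
  o [731.3 233.7] [75.8 26.3] -88.1 [440 157] False
  o [794.1 253.7] [180.2  20.9] -82.3 [517 139] False
  o [862.7 255.7] [181.6  31.3] -83.3 [597 131] False
  g [434.3 231.1] [64.9 57.7] 1.8 [ 93 151] False
  g [861.9 256.5] [179.4  36.3] -83.0 [598 132] False
```

Call:
jog_arm([
  [[0.007,-0.018,0],[0,0,0]],
  [[0,0,0.02],[0,0,0]],
  [[0,0,0.04],[0,0,0]],
  [[0,0,0.04],[0,0,0]],
  [[0,0,0.03],[0,0,0]],
  [[0,0,0.015],[0,0,0]],
  [[0,0,0],[0,0,0]],
  [[0,0,0],[0,0,0]],
  [[0,0,0],[0,0,0]],
  [[0,0,0],[0,0,0]],
])

```text
clock: 23.15
ee_pos: [0.6366, 0.2323, 0.0026]
ee_rot: [-3.141, -0.049, -0.004]
wrist_force: [0.8, -0.7, -3.0]
finger_gap: 0.0234
```

Call:
jog_arm([
  [[-0.001,0,0.01],[0,0,0]],
  [[0,0,0.006],[0,0,0]],
  [[0,0,0.004],[0,0,0]],
  [[0,0,0.001],[0,0,0]],
  [[0,0,0.001],[0,0,0]],
  [[0,0,0],[0,0,0]],
  [[0,0,0],[0,0,0]],
  [[0,0,0],[0,0,0]],
  [[0,0,0],[0,0,0]],
  [[0,0,0],[0,0,0]],
])

```text
clock: 24.15
ee_pos: [0.635, 0.2322, -0.0209]
ee_rot: [-3.141, -0.049, -0.001]
wrist_force: [0.9, 0.2, -0.5]
finger_gap: 0.0233
```

Call:
jog_arm([
  [[0,0,0],[0,0,0]],
  [[0,0,0],[0,0,0]],
  [[0,0,0],[0,0,0]],
  [[0,0,0],[0,0,0]],
  [[0,0,-0.005],[0,0,0]],
  [[0,0,-0.02],[0,0,0]],
  [[0,0,-0.04],[0,0,0]],
  [[0,0,-0.04],[0,0,0]],
  [[0,0,-0.04],[0,0,0]],
  [[0,0,0],[0,0,0]],
], hand=0.035)

```text
clock: 25.15
ee_pos: [0.6373, 0.2327, 0.1309]
ee_rot: [-3.139, -0.049, -0.017]
wrist_force: [0.7, 0.5, 0.5]
finger_gap: 0.0348
```

```bash
python3 look.py w9 | grep -v True
```

```text
[0.63596549 0.23242763 0.12716943] [-3.14028582 -0.04879127 -0.00887861] 25.2
  o [709.9  46.3] [36.9 18.2] 82.6 [388 362] False
  o [677.5  46.5] [36.5 17.2] 82.0 [356 361] False
  o [752.2  83.9] [82.9 21.3] -80.0 [436 332] False
  o [534.1  79. ] [82.  20.3] 82.7 [207 331] False
  o [426.3 228.6] [51.3 50. ] 58.5 [ 67 176] False
  o [698.6 228. ] [75.7 25.2] -88.4 [393 184] False
  o [634.1 228.4] [76.2 24.3] -87.8 [317 181] False
  o [731.3 232.8] [76.1 26.1] -88.2 [432 179] False
  o [867.  252.4] [183.3  38.5] -84.9 [594 158] False
  o [798.8 253.5] [180.7  21.4] -86.0 [511 161] False
  g [434.4 232.3] [65.9 58.7] 27.6 [ 73 173] False
  g [861.9 253.3] [181.4  41.3] -80.6 [594 161] False
```

Call:
jog_arm([
  [[-0.02,-0.01,0],[0,0,0]],
  [[-0.035,-0.015,0],[0,0,0]],
  [[-0.035,-0.015,0],[0,0,0]],
  [[-0.035,-0.015,0],[0,0,0]],
  [[-0.035,-0.015,0],[0,0,0]],
  [[-0.035,-0.015,0],[0,0,0.09]],
  [[-0.035,-0.01,0],[0,0,0.12]],
  [[0,0,0],[0,0,0]],
  [[0,0,0],[0,0,0]],
  [[0,0,0],[0,0,0]],
], hand=0.055)

```text
clock: 26.2
ee_pos: [0.4037, 0.3227, 0.1234]
ee_rot: [3.129, -0.28, -0.001]
wrist_force: [0.1, 0.4, -0.1]
finger_gap: 0.0556
```

```bash
python3 look.py w10
```

```text
[0.40380212 0.32260845 0.12346372] [ 3.12862593e+00 -2.80919703e-01 -5.29553642e-04] 26.25
  o [470.2  85.7] [91.8  8.8] -10.2 [432 395] True
  o [328.9 110.8] [165.9   8.4] -10.8 [286 395] True
  o [221.6 203.6] [72.7 12.3] 72.4 [154 335] False
  o [527.2 151.8] [80.3 18.8] -84.0 [484 326] False
  o [425.9 225.7] [51.  35.9] 89.2 [369 279] False
  o [637.6 224.2] [79.3 31.2] -87.7 [608 239] False
  o [399.7 349.2] [44.3 26.4] 78.5 [312 149] False
  g [399.6 248.4] [577.  295.8] -10.2 [371 288] True
```

Thick roll is in place at (634,228), parallel. Stubby roll at (400,349), axis 78.5°.

Call:
jog_arm([
  [[-0.009,-0.025,0],[0,0,0.022]],
  [[0,0,0.03],[0,0,0]],
  [[0,0,0.04],[0,0,0]],
  [[0,0,0.04],[0,0,0]],
  [[0,0,0.02],[0,0,0]],
  [[0,0,0.01],[0,0,0]],
  [[0,0,0.006],[0,0,0]],
  [[0,0,0],[0,0,0]],
  [[0,0,0],[0,0,0]],
  [[0,0,0],[0,0,0]],
])

```text
clock: 27.25
ee_pos: [0.3991, 0.3496, -0.0211]
ee_rot: [-3.125, 0.315, -0.002]
wrist_force: [-0.7, -0.3, -1.1]
finger_gap: 0.0554
```

Call:
jog_arm([
  [[0,0,0],[0,0,0]],
  [[0,0,0],[0,0,0]],
  [[0,0,0],[0,0,0]],
  [[0,0,0],[0,0,0]],
  [[0,0,0],[0,0,0]],
  [[0,0,0],[0,0,0]],
  [[0,0,0],[0,0,0]],
  [[0,0,0],[0,0,0]],
  [[0,0,0],[0,0,0]],
  [[0,0,0],[0,0,0]],
], hand=0.012)

```text
clock: 28.25
ee_pos: [0.3986, 0.3494, -0.022]
ee_rot: [-3.126, 0.315, -0.0]
wrist_force: [1.1, 0.5, 2.4]
finger_gap: 0.0261
```

Call:
jog_arm([
  [[0,0,-0.005],[0,0,0]],
  [[0,0,-0.01],[0,0,0]],
  [[0,0,-0.005],[0,0,0]],
  [[0,0,0],[0,0,0]],
  [[0,0,0],[0,0,0]],
  [[0,0,0],[0,0,0]],
  [[0,0,0],[0,0,0]],
  [[0,0,0],[0,0,0]],
  [[0,0,0],[0,0,0]],
  [[0,0,0],[0,0,0]],
])

```text
clock: 29.25
ee_pos: [0.3985, 0.3493, -0.0021]
ee_rot: [3.126, -0.315, -0.0]
wrist_force: [0.1, 0.2, -1.2]
finger_gap: 0.0264
```

Call:
jog_arm([
  [[0,0,-0.03],[0,0,0]],
  [[0,0,-0.04],[0,0,0]],
  [[0,0,-0.04],[0,0,-0.092]],
  [[0,0,-0.04],[0,0,-0.092]],
  [[0.01,0.025,0],[0,0,0]],
  [[0.0165,0.043,0],[0,0,0]],
  [[0.0165,0.043,0],[0,0,0]],
  [[0.0165,0.043,0],[0,0,0]],
  [[0.0165,0.043,0],[0,0,0]],
  [[0.0165,0.043,0],[0,0,0]],
])

```text
clock: 30.25
ee_pos: [0.4872, 0.106, 0.148]
ee_rot: [-3.141, 0.027, -0.0]
wrist_force: [1.1, 0.9, -1.1]
finger_gap: 0.0264
```

Call:
jog_arm([
  [[0.0165,0.043,0],[0,0,0]],
  [[0.0165,0.043,0],[0,0,0]],
  [[0.0165,0.043,0],[0,0,0]],
  [[0.0165,0.043,0],[0,0,0]],
  [[0.0165,0.043,0],[0,0,0]],
  [[0.005,0.011,0],[0,0,0]],
  [[0,0,0],[0,0,0]],
  [[0,0,0],[0,0,0]],
  [[0,0,0],[0,0,0]],
  [[0,0,0],[0,0,0]],
])

```text
clock: 31.25
ee_pos: [0.5704, -0.1183, 0.1482]
ee_rot: [-3.141, 0.024, -0.0]
wrist_force: [0.2, 0.5, -1.9]
finger_gap: 0.0266
```

```bash
python3 look.py w11
```

```text
[ 0.57042997 -0.11855019  0.14815288] [-3.14145466e+00  2.44643590e-02 -1.28090532e-04] 31.3
  o [ 590.6 -359.5] [479.1  21.6] -0.9 [349 394] True
  o [ 832.9 -333.3] [61.8 53.2] -2.4 [579 363] False
  o [ 662.5 -285.1] [86.5 18.7] -83.6 [416 330] False
  o [ 471.6 -282. ] [86.9 17.8] 81.9 [226 332] False
  o [ 568.5 -211.9] [94.2 62.1] 89.1 [321 268] False
  o [ 467.1 -108.1] [88.7 15.6] -7.0 [205 165] False
  o [714.  -80.6] [44.  30.8] 89.1 [490 127] False
  o [746.4 -77.3] [44.5 31.5] 88.3 [529 123] False
  g [ 567.1 -253. ] [656.8 225.4] -0.9 [323 325] True
  g [677.8 -75.7] [169.4  75.3] -1.4 [464 116] False
  g [823.9 -88.3] [98.2 85.4] 76.2 [604 142] True
```

View pics/w11.png

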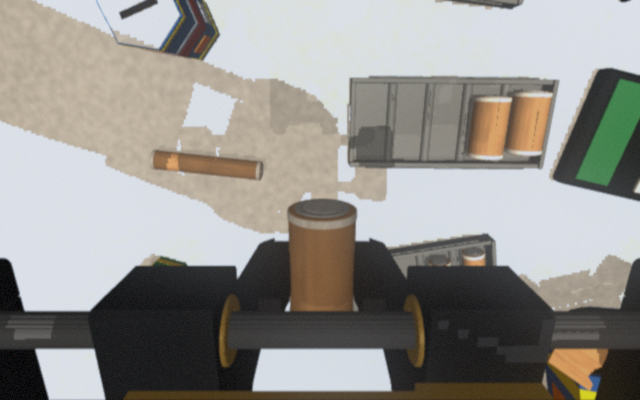

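The view shows tray_stubby at px (464,116): 169×75 mm (expected 168×74), yaw −1.4°, centre about (679,−76). The thin roll is at (205,165) with the blue box at the top left. Placing the stubby roll in channel −32.

Call:
jog_arm([
  [[0.038,-0.022,0],[0,0,0.009]],
  [[0.038,-0.022,0],[0,0,0]],
  [[0,0,0.02],[0,0,0]],
  [[0,0,0.04],[0,0,0]],
  [[0,0,0.04],[0,0,0]],
  [[0,0,0.03],[0,0,0]],
  [[0,0,0.015],[0,0,0]],
  [[0,0,0.01],[0,0,0]],
  [[0,0,0],[0,0,0]],
  [[0,0,0],[0,0,0]],
])

```text
clock: 32.3
ee_pos: [0.6483, -0.0775, -0.0056]
ee_rot: [3.141, -0.041, 0.004]
wrist_force: [0.8, 0.5, -1.8]
finger_gap: 0.0264
```

Call:
jog_arm([
  [[0,0,0.005],[0,0,0]],
  [[0,0,0.004],[0,0,0]],
  [[0,0,0.002],[0,0,0]],
  [[0,0,0.001],[0,0,0]],
  [[0,0,0.001],[0,0,0]],
  [[0,0,0],[0,0,0]],
  [[0,0,0],[0,0,0]],
  [[0,0,0],[0,0,0]],
  [[0,0,0],[0,0,0]],
  [[0,0,0],[0,0,0]],
])

```text
clock: 33.3
ee_pos: [0.6474, -0.0773, -0.019]
ee_rot: [3.141, -0.041, -0.0]
wrist_force: [-5.2, 0.4, 6.9]
finger_gap: 0.0264
```

Call:
jog_arm([
  [[0,0,0],[0,0,0]],
  [[0,0,0],[0,0,0]],
  [[0,0,0],[0,0,0]],
  [[0,0,0],[0,0,0]],
  [[0,0,-0.005],[0,0,0]],
  [[0,0,-0.02],[0,0,0]],
  [[0,0,-0.04],[0,0,0]],
  [[0,0,-0.04],[0,0,0]],
  [[0,0,-0.03],[0,0,0]],
  [[0,0,0],[0,0,0]],
], hand=0.038)

```text
clock: 34.3
ee_pos: [0.6495, -0.0778, 0.1202]
ee_rot: [3.139, -0.041, 0.013]
wrist_force: [0.5, 0.1, -0.2]
finger_gap: 0.0383
```

```bash
python3 look.py w12
```

```text
[ 0.64836009 -0.07754759  0.11724273] [ 3.14013594 -0.04074719  0.00638267] 34.35
  o [ 699.3 -275.6] [439.4  54.4] -2.0 [386 392] True
  o [ 717.  -253.3] [24.1 12.5] -76.3 [397 357] False
  o [ 688.6 -256.7] [33.7 19.6] -81.2 [366 360] False
  o [ 624.  -259.5] [43.9 20.2] -80.9 [299 364] False
  o [ 758.1 -226.4] [78.8 20.8] -81.8 [443 331] False
  o [ 534.6 -218.3] [79.6 19.8] 78.9 [200 332] False
  o [ 466.3 -107.3] [91.3 16.7] -7.2 [104 222] False
  o [712.1 -83.7] [46.  28.6] 88.7 [398 185] False
  o [646.9 -79.2] [45.8 27.4] 87.6 [317 182] False
  o [745.  -80.4] [45.6 29.4] 88.6 [439 180] False
  o [471.6 -11.9] [20.7  7.8] 49.9 [ 85 104] False
  o [709.7  44.8] [19.  16.5] 83.0 [401  13] True
  o [677.3  45.5] [19.6 16.4] 81.6 [356  14] True
  g [678.4 -75. ] [167.4  75.8] -1.6 [358 176] False
  g [ 652.7 -161.9] [602.7 269.9] -2.0 [369 300] True
  g [834.  33.] [86.2 33.3] -1.4 [577  16] True
  g [645.5  35. ] [169.1  38.6] -1.4 [297  23] True
```

Stubby roll is in at (647,−79), tray x ≈ −32. Now the thin roll between the boxes: I'll grasp it off-centre (≈36 mm toward +x, 12 mm toward −y) so the low gripper body clears both boxes, then drag it clear and regrasp at the middle.

Call:
jog_arm([
  [[-0.0365,0.0126,0],[0,0,0]],
  [[-0.0365,0.0126,0],[0,0,0]],
  [[-0.0365,0.0126,0],[0,0,0]],
  [[-0.0365,0.0126,0],[0,0,0]],
  [[0,0,0],[0,0,-0.147]],
  [[0,0,0],[0,0,-0.147]],
  [[0,0,0],[0,0,-0.147]],
  [[0,0,0],[0,0,-0.147]],
  [[0,0,0],[0,0,-0.147]],
  [[0,0,0],[0,0,-0.147]],
], hand=0.055)

```text
clock: 35.35
ee_pos: [0.4995, -0.1236, 0.1137]
ee_rot: [-2.853, -1.312, 0.002]
wrist_force: [-0.0, -0.3, -0.2]
finger_gap: 0.055
```

Call:
jog_arm([
  [[0,0,0],[0,0,-0.147]],
  [[0,0,0],[0,0,-0.147]],
  [[0,0,0],[0,0,-0.147]],
  [[0,0,0],[0,0,-0.147]],
  [[0,0,0],[0,0,0]],
  [[0,0,0],[0,0,0]],
  [[0,0,0],[0,0,0]],
  [[0,0,0],[0,0,0]],
  [[0,0,0],[0,0,0]],
  [[0,0,0],[0,0,0]],
])

```text
clock: 36.35
ee_pos: [0.5002, -0.1239, 0.1149]
ee_rot: [2.358, 2.076, -0.0]
wrist_force: [-0.7, 0.4, 0.7]
finger_gap: 0.0547
```

```bash
python3 look.py w13 | grep -v True
```

```text
[ 0.50023029 -0.12389522  0.11493567] [2.35813792e+00 2.07567554e+00 3.83807411e-05] 36.4
  o [668.4 -72.9] [43.6  5.6] 82.6 [398 350] False
  o [ 620.  -290.9] [76.3 14. ] -16.8 [155 332] False
  o [658.    8.1] [77.8 15. ] 4.0 [488 331] False
  o [ 468.6 -109.1] [88.8 14.7] -7.2 [334 139] False
  g [468.6   7.7] [67.3 66.9] 79.5 [494 118] False
```

View pics/w13.png

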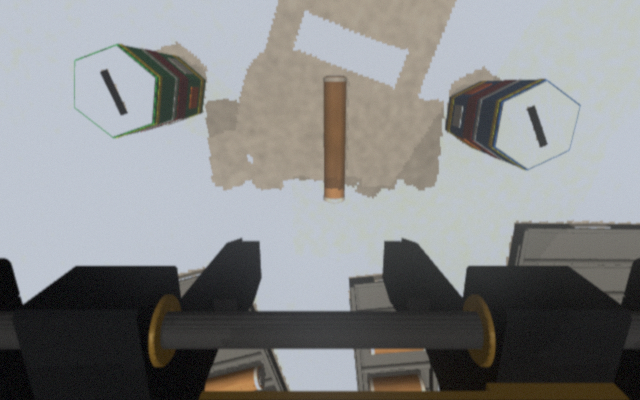

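The hover view shows the roll at px (334,139), the green top hexagon centre at (114,91) and the blue one at (537,126). Checking body clearances from these.

```bash
python3 - <<'E'
from h import *
s=r.observe(); p=r.camera_params("wrist"); W=np.eye(4); W[:3,:3]=R.from_rotvec(s["ee_rot"]).as_matrix(); W[:3,3]=s["ee_pos"]; T=W@p["T_tool_cam"]
A,B=ray(p,T,[[537,126],[114,91]],.085)*1000; print(A,B,"psi",np.degrees(np.arctan2(W[1,0],W[0,0])))
print(ray(p,T,[[545,79],[527,170],[118,44],[115,138]],.085)*1000)
P=np.array([468.6,-109.1]); t=np.radians(82.7); u=np.array([np.cos(t),np.sin(t)]); a=np.array([u[1],-u[0]])
for sft in(30,34,38):
  for d in(6,10,14,18):
    C=P+sft*a-d*u
    f=lambda b:np.hypot(*np.maximum(np.abs([(b-C)@u,(b-C)@a])-[93.5,37.5],0))-25.5
    print(sft,d,C.round(1),f(A).round(1),f(B).round(1))
E
```

```text
[462.8802861    3.70812384] [ 414.20732681 -226.74878598] psi 82.7096341345689
[[ 437.88276576    6.89969307]
 [ 487.8443377    -0.95612784]
 [ 391.32310077 -217.68561489]
 [ 439.17264397 -233.68055673]]
30 6 [ 497.6 -118.9] 1.3 14.2
30 10 [ 497.1 -122.8] 4.9 11.9
30 14 [ 496.6 -126.8] 8.5 9.9
30 18 [ 496.1 -130.8] 12.3 8.2
34 6 [ 501.6 -119.4] 3.4 17.4
34 10 [ 501.1 -123.3] 6.7 15.3
34 14 [ 500.5 -127.3] 10.2 13.5
34 18 [ 500.  -131.3] 13.8 12.0
38 6 [ 505.5 -119.9] 5.8 20.8
38 10 [ 505.  -123.8] 8.9 18.8
38 14 [ 504.5 -127.8] 12.2 17.2
38 18 [ 504.  -131.8] 15.6 15.8
```

Clearance ≥8 mm to both boxes at about (501,−125). Descend in two checked stages.

Call:
jog_arm([
  [[-0.002,0,0.02],[0,0,0]],
  [[0,0,0.03],[0,0,0]],
  [[0,0,0.02],[0,0,0]],
  [[0,0,0.01],[0,0,0]],
  [[0,0,0.005],[0,0,0]],
  [[0,0,0.005],[0,0,0]],
  [[0,0,0.005],[0,0,0]],
  [[0,0,0.005],[0,0,0]],
  [[0,0,0],[0,0,0]],
  [[0,0,0],[0,0,0]],
])

```text
clock: 37.4
ee_pos: [0.5001, -0.1259, 0.0151]
ee_rot: [2.358, 2.076, 0.0]
wrist_force: [-0.1, 0.7, 0.4]
finger_gap: 0.055
```

Call:
jog_arm([
  [[0,0,0.005],[0,0,0]],
  [[0,0,0.005],[0,0,0]],
  [[0,0,0.007],[0,0,0]],
  [[0,0,0.007],[0,0,0]],
  [[0,0,0.006],[0,0,0]],
  [[0,0,0.006],[0,0,0]],
  [[0,0,0.003],[0,0,0]],
  [[0,0,0],[0,0,0]],
  [[0,0,0],[0,0,0]],
  [[0,0,0],[0,0,0]],
])

```text
clock: 38.4
ee_pos: [0.5001, -0.126, -0.0238]
ee_rot: [2.357, 2.076, 0.0]
wrist_force: [0.2, -0.0, 1.1]
finger_gap: 0.0552
```

Call:
jog_arm([
  [[0,0,0.002],[0,0,0]],
  [[0,0,0],[0,0,0]],
  [[0,0,0],[0,0,0]],
  [[0,0,0],[0,0,0]],
  [[0,0,0],[0,0,0]],
  [[0,0,0],[0,0,0]],
  [[0,0,0],[0,0,0]],
  [[0,0,0],[0,0,0]],
  [[0,0,0],[0,0,0]],
  [[0,0,0],[0,0,0]],
], hand=0.005, force=15)

```text
clock: 39.4
ee_pos: [0.5, -0.1259, -0.0261]
ee_rot: [2.358, 2.076, 0.0]
wrist_force: [-0.2, 0.3, 0.2]
finger_gap: 0.0156
```

Call:
jog_arm([
  [[0,0,0],[0,0,0]],
  [[0,0,0],[0,0,0]],
  [[0,0,0],[0,0,0]],
  [[0,0.004,0],[0,0,0]],
  [[0,0.008,0],[0,0,0]],
  [[0,0.01,0],[0,0,0]],
  [[0,0.01,0],[0,0,0]],
  [[0,0.008,0],[0,0,0]],
  [[0,0,0],[0,0,0]],
  [[0,0,0],[0,0,0]],
])

```text
clock: 40.4
ee_pos: [0.5402, -0.1311, -0.026]
ee_rot: [2.357, 2.076, 0.001]
wrist_force: [1.0, -0.1, 0.5]
finger_gap: 0.0158
```

```bash
python3 look.py w14 | grep -v True
```

```text
[ 0.53991316 -0.13102744 -0.02603588] [2.35707870e+00 2.07568261e+00 6.89683174e-04] 40.45
  o [ 574.7 -104. ] [38.   6.3] -2.2 [391 330] False
  o [ 566.8 -165.1] [38.   6.3] -12.4 [252 331] False
  o [ 508.2 -126.2] [91.6 16.6] -7.8 [322 184] False
```

Roll dragged to (508,−126), aligned with the pads and clear of both boxes. Open, slide back to its middle, regrip harder.

Call:
jog_arm([
  [[0,0,0],[0,0,0]],
  [[0,0,0],[0,0,0]],
  [[0,0,0],[0,0,0]],
  [[0,0,0],[0,0,0]],
  [[0,-0.006,0],[0,0,0]],
  [[0,-0.01,0],[0,0,0]],
  [[0,-0.01,0],[0,0,0]],
  [[0,-0.006,0],[0,0,0]],
  [[0,0,0],[0,0,0]],
  [[0,0,0],[0,0,0]],
], hand=0.03)

```text
clock: 41.45
ee_pos: [0.5081, -0.127, -0.0259]
ee_rot: [2.357, 2.076, 0.0]
wrist_force: [0.1, -0.3, 0.4]
finger_gap: 0.0298
```

Call:
jog_arm([
  [[0,0,0],[0,0,0]],
  [[0,0,0],[0,0,0]],
  [[0,0,0],[0,0,0]],
  [[0,0,0],[0,0,0]],
  [[0,0,0],[0,0,0]],
  [[0,0,0],[0,0,0]],
  [[0,0,0],[0,0,0]],
  [[0,0,-0.005],[0,0,0]],
  [[0,0,-0.01],[0,0,0]],
  [[0,0,-0.005],[0,0,0]],
], hand=0.005, force=25)

```text
clock: 42.45
ee_pos: [0.5082, -0.127, -0.0049]
ee_rot: [2.357, 2.076, 0.0]
wrist_force: [-0.4, 0.8, -2.2]
finger_gap: 0.0158
```

```bash
python3 look.py w15 | grep -v True; python3 -c "
from rig import r;s=r.observe();print(s['wrist_force'],s['finger_gap'])"
```

```text
[ 0.50852936 -0.12719107 -0.00442801] [2.35626434e+00 2.07500001e+00 1.17412392e-03] 42.5
  o [ 568.8 -134.6] [18.   7.7] 82.7 [321 353] False
  o [ 550.7 -167.8] [43.2  7.1] -12.4 [252 331] False
  o [559.5 -97.5] [43.9  7.1] -1.2 [390 331] False
  o [ 505.1 -126.2] [75.7 18.7] -7.3 [322 237] False
  o [484.3  -1.4] [26.9  4.2] 51.9 [590 168] False
  o [ 421.5 -213.4] [17.7 10.5] -17.2 [90 84] False
[ 0.52920368  0.59160428 -1.54499621] 0.015364679806419363
```

Call:
jog_arm([
  [[0,0,-0.03],[0,0,0]],
  [[0,0,-0.04],[0,0,0]],
  [[0,0,-0.04],[0,0,0]],
  [[0,0,-0.03],[0,0,0]],
  [[0,0,0],[0,0,0.144]],
  [[0,0,0],[0,0,0.144]],
  [[0,0,0],[0,0,0.144]],
  [[0,0,0],[0,0,0.144]],
  [[0,0,0],[0,0,0.144]],
  [[0,0,0],[0,0,0.144]],
])

```text
clock: 43.5
ee_pos: [0.5077, -0.1268, 0.1341]
ee_rot: [-3.013, -0.889, 0.0]
wrist_force: [-0.4, -0.3, -2.0]
finger_gap: 0.015
```

Call:
jog_arm([
  [[0,0,0],[0,0,0.144]],
  [[0,0,0],[0,0,0.144]],
  [[0,0,0],[0,0,0.144]],
  [[0,0,0],[0,0,0.144]],
  [[0,0,0],[0,0,0.144]],
  [[0.0075,-0.03,0],[0,0,0]],
  [[0.0075,-0.042,0],[0,0,0]],
  [[0.0075,-0.042,0],[0,0,0]],
  [[0.0075,-0.042,0],[0,0,0]],
  [[0,0,0],[0,0,0]],
])

```text
clock: 44.5
ee_pos: [0.5598, 0.0276, 0.1339]
ee_rot: [-3.133, 0.212, -0.0]
wrist_force: [-0.0, -0.8, -1.1]
finger_gap: 0.0152
```

```bash
python3 look.py w16
```

```text
[0.55939431 0.02538382 0.13385529] [-3.13424695e+00  2.14252398e-01  3.69871165e-04] 44.55
  o [ 515.7 -194.6] [442.2  20.6] -7.8 [309 394] True
  o [ 534.4 -151.4] [33.7 13.2] -7.8 [321 353] False
  o [ 603.9 -134.4] [83.3 14.3] 87.4 [390 331] False
  o [ 472.9 -116. ] [82.2 14.3] 77.1 [253 331] False
  o [732.1 -86.8] [64.2 51.7] 4.3 [526 269] False
  o [551.2 -31.5] [142.   35.1] 82.2 [321 237] False
  o [682.2  78.4] [89.  17.8] 82.3 [466  93] False
  o [714.5  78.2] [89.1 18.3] 82.2 [507  88] False
  g [805.9  57.6] [69.9 36.3] -70.4 [622  98] True
  g [558.  -24.1] [638.9 361.4] -7.8 [380 235] True
```

Call:
jog_arm([
  [[0.025,-0.037,0],[0,0,0]],
  [[0.025,-0.037,0],[0,0,0]],
  [[0,0,0],[0,0,0]],
  [[0,0,0.03],[0,0,0]],
  [[0,0,0.04],[0,0,0]],
  [[0,0,0.03],[0,0,0]],
  [[0,0,0.02],[0,0,0]],
  [[0,0,0.01],[0,0,0]],
  [[0,0,0],[0,0,0]],
  [[0,0,0],[0,0,0]],
])

```text
clock: 45.55
ee_pos: [0.6198, 0.0891, 0.0051]
ee_rot: [3.134, -0.221, 0.003]
wrist_force: [-0.0, 0.7, -1.5]
finger_gap: 0.0155
```

Call:
jog_arm([
  [[0,0,0.01],[0,0,0]],
  [[0,0,0.007],[0,0,0]],
  [[0,0,0.004],[0,0,0]],
  [[0,0,0.002],[0,0,0]],
  [[0,0,0],[0,0,0]],
  [[0,0,0],[0,0,0]],
  [[0,0,0],[0,0,0]],
  [[0,0,0],[0,0,0]],
  [[0,0,0],[0,0,0]],
  [[0,0,0],[0,0,0]],
])

```text
clock: 46.55
ee_pos: [0.6193, 0.0897, -0.019]
ee_rot: [3.134, -0.22, 0.0]
wrist_force: [-0.4, -0.7, -1.9]
finger_gap: 0.0152
```

Call:
jog_arm([
  [[0,0,0.001],[0,0,0]],
  [[0,0,0.001],[0,0,0]],
  [[0,0,0.001],[0,0,0]],
  [[0,0,0],[0,0,0]],
  [[0,0,0],[0,0,0]],
  [[0,0,0],[0,0,0]],
  [[0,0,0],[0,0,0]],
  [[0,0,0],[0,0,0]],
  [[0,0,0],[0,0,0]],
  [[0,0,0],[0,0,0]],
])

```text
clock: 47.55
ee_pos: [0.6193, 0.0897, -0.0215]
ee_rot: [3.134, -0.22, 0.0]
wrist_force: [-3.2, 0.7, 5.7]
finger_gap: 0.0156
```

Call:
jog_arm([
  [[0,0,0],[0,0,0]],
  [[0,0,0],[0,0,0]],
  [[0,0,0],[0,0,0]],
  [[0,0,0],[0,0,0]],
  [[0,0,-0.005],[0,0,0]],
  [[0,0,-0.02],[0,0,0]],
  [[0,0,-0.04],[0,0,0]],
  [[0,0,-0.04],[0,0,0]],
  [[0,0,-0.04],[0,0,0]],
  [[0,0,-0.03],[0,0,0]],
], hand=0.026)

```text
clock: 48.55
ee_pos: [0.619, 0.0898, 0.1553]
ee_rot: [-3.134, 0.219, -0.001]
wrist_force: [0.4, 0.3, -0.7]
finger_gap: 0.0264
```

Call:
jog_arm([
  [[-0.03,0.02,-0.03],[0,0,0]],
  [[-0.03,0.02,-0.03],[0,0,0]],
  [[-0.02,0.02,0],[0,0,0]],
  [[0,0,0],[0,0,0]],
  [[0,0,0],[0,0,0]],
  [[0,0,0],[0,0,0]],
  [[0,0,0],[0,0,0]],
  [[0,0,0],[0,0,0]],
  [[0,0,0],[0,0,0]],
  [[0,0,0],[0,0,0]],
])

```text
clock: 49.55
ee_pos: [0.5317, 0.0416, 0.2128]
ee_rot: [-3.134, 0.219, 0.0]
wrist_force: [-0.3, -0.0, -0.0]
finger_gap: 0.0259
```

```bash
python3 look.py w17; python3 - <<'E'
from h import *
a,p,T=shot("scene"); b,_,_=shot("side")
c=np.zeros((600,800,3),np.uint8)
c[:240]=cv2.resize(a[130:250,140:540],None,fx=2,fy=2)
c[240:600,:680]=cv2.resize(b[100:280,140:480],None,fx=2,fy=2)
cv2.imwrite("pics/fin.png",c[:,:,::-1])
E
```

```text
[0.53165747 0.0415461  0.21279839] [-3.13390877e+00  2.19485550e-01  3.99363326e-04] 49.6
  o [ 508.4 -264.6] [562.5  26.1] -8.0 [336 394] True
  o [ 826.5 -303.6] [37.6 37.2] -8.0 [582 390] True
  o [ 613.6 -187.2] [104.6  22.4] 89.3 [415 330] False
  o [ 387.  -155.2] [104.8  19.3] 71.7 [227 331] False
  o [648.5 -81.1] [42.4 27.7] 86.7 [439 250] False
  o [729.8 -86.3] [63.3 51.5] -1.6 [510 244] False
  o [682.2  78.6] [88.4 17.7] 82.1 [464 102] False
  o [714.4  77.5] [88.9 17.7] 82.1 [497  98] False
  o [619.3  91.9] [88.8 16.5] 81.5 [401  98] False
  g [ 504.9 -130.2] [793.4 282.8] -8.0 [374 315] True
  g [824.8  64.4] [74.4 70.9] 19.7 [608  95] True
  g [649.7  85.1] [169.5 121.6] -7.6 [433  97] False
```

View pics/fin.png

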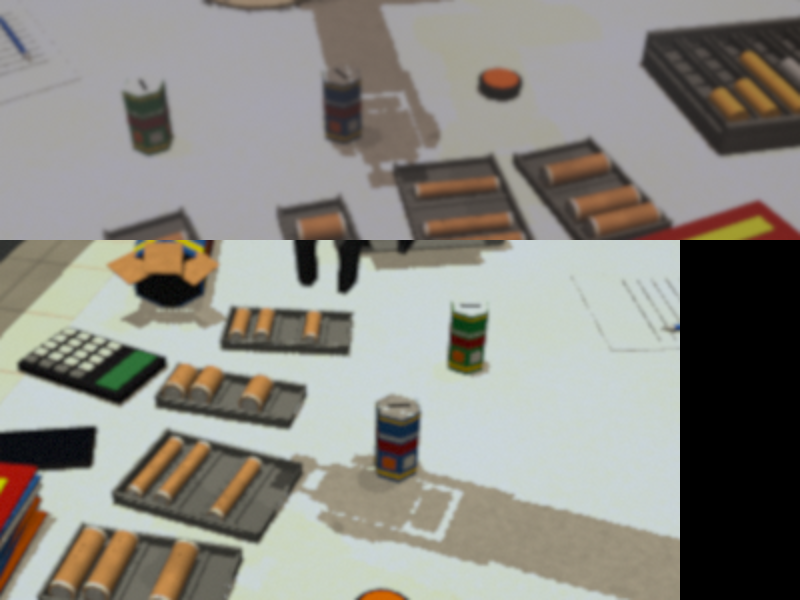

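View pics/w17.png

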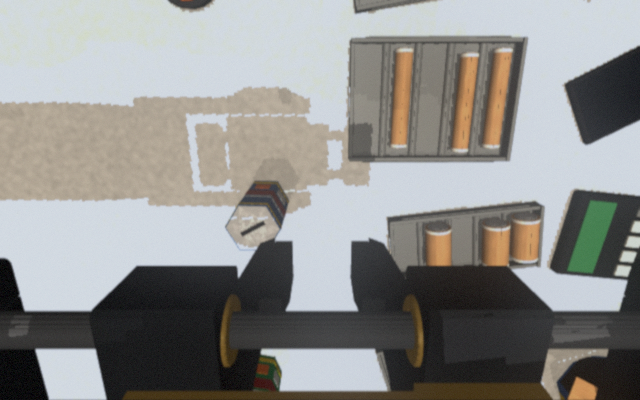

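All four rolls lie in the right trays: the thin one at px (401,98) in the wrist view, all four trays in the side view. Both boxes stand at their starting pixels and the arm is clear.

```bash
python3 -c "
from rig import r
print(r.close_job())"
```

```text
the job is handed in; nothing more can be done
None
```

I put all four rolls away, each lying flat in channel −32 of its own tray, and handed the job in at about 50 s of the 99 s. No verdict was returned.

**Last checks** (wrist camera, world mm):

| Roll | Position | Fit |
|---|---|---|
| short | (622, −246) | within about 1.5° of the tray's yaw |
| thick | (634, 228) | within about 1° of the packed rolls |
| stubby | (647 to 648, −79 to −81) | within about 2°, roughly 4 mm off the channel's middle |
| thin | (619, 92) | within about 1° of the packed rolls |

In the final scene and side views, both boxes were upright and looked unmoved by eye. I did not re-measure their positions. The arm was clear of everything. I did not measure the rolls' resting heights. They look flat in the pictures, and the forces showed contact on lowering for three of them. The short roll was released about 2 mm above the floor.

**Disagreements with the brief:**
- **Fingertips:** they ended roughly 30 mm short of the stated TCP. The first two attempts to grip the short roll closed on air above it. The third held, and I gripped the thick roll again lower down. From then on I worked with the TCP reading 20 to 26 mm below the table surface.
- **Finger gap:** it read about 1 to 2 mm less than the roll's diameter, or 5 mm on the short roll, which was pinched above its axis.
- **Contact forces:** I saw about 7 N setting down the stubby roll and 6 N for the thin one, possibly from touching a rib. Both are well under the limits.

The thin roll lay too close to both boxes to grip at its middle. I gripped it near one end, slid it about 40 mm clear, then gripped it again at the middle before lifting.

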